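# Load the feed-station bottle rack, each remedy by its partner

## Robot

A 7-joint arm with a two-finger parallel gripper is mounted at the origin on a cart in front of the work surface, level with it; the furniture and walls round the work are solid. World frame = base frame: x ahead of the robot, y to its left, z up, the work surface at z = 0. Lengths are in m, angles in rad, forces in N, time in s.
With the tool pointing down it reaches from about 0.4 to 0.85 m from the base axis. Payload 10.4 kg.
Tool frame: the origin (TCP) lies at the very end of the fingers, on their centre line; the grasp point (between the pads) lies manip.hold_point_z behind it (manip.hold_point_z is the distance from the TCP to the grasp point, in m); z points along the fingers, y is the direction in which the jaws open and shut (so a half turn about z gives the same grasp; the last joint's range is limited). The gripper opens to 85 mm and grips with 20 to 120 N. Pads are 22 mm wide; open, the fingers measure 114 mm over their backs; the gripper's body (76 mm by 85 mm) begins 54 mm behind the grasp point. The pads swing forward as they close: fully open they stand 13 mm farther back than shut.
Start: joints at [1.161, 0.332, -0.065, 1.46, 0.022, 1.35, -0.088], TCP at [0.236, -0.579, 0.231] pointing down, gripper open.
Joint ranges: [-2.6, 2.6], [-0.5, 2.12], [-1.47, 1.34], [0.16, 2.42], [-1.27, 4.41], [0.06, 2.06], [-2.6, 2.6]. Speed limits (rad/s): [2.22, 2.22, 2.79, 2.79, 3.14, 3.14, 3.14].

## Interface

Orientations are given as a unit quaternion [x, y, z, w].
In Python, from workcell import manip gives the robot as it stands.
- The arm moves only by the tool jog_arm, never from a script. Its arguments are lists of equal length, an entry for each row: "translation": the shift along the world's x, y, z in mm, a list of three; "turn": the turn about the world's z in degrees. In form: {"translation": [[x, y, z], ...], "turn": [turn, ...]}. A call has 1 to 12 rows; each row is the pose to reach, as a shift and turn from the pose measured when the call began; what a row does not reach only later rows make up. A row lasts 1/12 s, in which the tool goes at most 41.7 mm and 7.16 degrees, less where a joint would pass 70% of its speed; a pose out of reach is approached as far as the arm can. A call with a gripper value outside its range is refused whole. "grip" is the finger opening in mm, from 0 to 85.4, set as the call begins (left out, the last holds). The fingers move at their own pace and stop on an object; "grip_force" is the grip in N (left out, the last holds). Time passes only in rows, so rows that repeat a pose let the fingers close. It gives the time, the measured TCP pose, the force and the opening at its end, in the units of the state.
- manip.get_obs(): the state, without advancing time (a new reading comes with each control period).
- manip.camera(name): name is "scene" or "side" or "wrist"; returns a dict with "frame" (400x640x3 uint8, red, green, blue), "mtx" (3x3 intrinsics, pixels), "k1" (the pictures are not rectified: a ray, as slopes to the right and down, at radius r is drawn at 1 + k1 r^2 times it, then the intrinsics apply), "pose" (4x4, takes a point from camera to world coordinates). Camera axes: x right, y down, z forward; pixel columns grow to the right and rows downward; lengths in m; the calibration is good to about 2 mm. A picture is of the moment at which its call begins. There is no depth.
- manip.hand_in(): hands the job in, once; it reports no verdict.
Trained networks look in a picture, given as the dict that the camera call returned (one of the last four; its "shot" number tells which), for a name from the list of things; names that differ only in an ending like _2 or _b are one class to them, and where a whole thing is asked for, a point or a joint stands for the part that bears it (a point fixed in the world has none). Each returns a list of dicts, best first, with "confidence" (0 to 1); they miss things now and then, are a little off and sometimes report something else, mostly with a low value. They report only what shows in the picture. A call takes as long as a camera call. They do not tell look-alikes from the thing itself.
- manip.outline_of(picture, label): "mask" (400x640 bool, what is visible of it) and "extent" ([left, top, right, bottom] in pixels, round what is visible of it).
- manip.pinpoint(picture, label): "at" ([column, row] in pixels: a listed point, or the origin of a listed thing).
The state is a dict: "clock": time; "joint_pos": joint angles; "joint_velocities": joint speeds; "tau": joint torques, N m; "position": TCP position; "ee_rot": TCP orientation; "ft_force": force on the tool from outside, world axes, zero at the start; "torque": the same for the moment, N m; "grip_width": opening from 0.0 (shut) to 1.0 (fully open).
Only numpy, scipy, OpenCV 4.12 (cv2) and the standard library are available. Lean on these libraries where they do the work, as an engineer would, in place of code of your own. Each camera call takes 0.05 s, during which the arm holds its last target. There are 200 camera calls.

## Task

Fill the white bottle rack for the next feeding round from the things standing loose on the left of the bench (the stock along the back wall stays there); the green-lidded seed jar and the pot of pink swabs are already in its back row. Stand the jar with the pale grey lid between those two and the blue-lidded tub in front of that jar, then the brown bottle with the black cap in front of the seed it is dripped on and the brown wash bottle with the white cap in front of the swabs it is used with, each upright and fully down in its well. Set the smallest clear cup, open side up, on the middle of the seed jar's lid as its scoop, without knocking over any jar or bottle or lifting the seed jar or the swabs out of their wells.

Things in the scene. Friction and masses are not known exactly. Their poses are not given: they have to be found in the camera images.
- rack: Bottle rack, white upper deck, fixed, 196 (x) by 314 (y) by 36 mm; origin: centre of its underside; -x = front, facing the robot. Round holes in its upper deck (top at z 24 mm); things stand on the lower deck (z 6 mm). Hole centres, its frame, mm: back row x 42: y 104 and -104 (dia 82, hold seed jar and swabs, either way), y 0 (dia 68); front row x -50: y 104 and -104 (dia 39), y 0 (dia 68). In front = same y.
- seed_jar: Seed jar: clear jar with a dark green lid, 76 mm diameter, 98 mm high; stands in one of the two end wells of the rack's back row. The lid's flat top, 73 mm across, is 98 mm above its origin. Origin: centre of its underside; z up along its axis.
- swab_pot: Swab pot: clear pot of pink cotton swabs with a white lid, 77 mm diameter, 80 mm high; stands in the other end well of the back row. Origin: centre of its underside; z up along its axis.
- grit_jar: Grit jar: clear and white jar with a pale grey-white lid and a red-brown band, 60 mm diameter, 74 mm high, 0.14 kg, loose on the bench left of the rack; fits either 68 mm hole. Best gripped across the body about 50 mm above its underside, so that the fingers stay above the deck. Origin: centre of its underside; z up along its axis.
- calcium_tub: Calcium tub: white tub with a blue lid and a blue band, 62 mm diameter, 62 mm high, 0.09 kg, loose on the bench; fits either 68 mm hole. Best gripped across the body about 46 mm above its underside. Origin: centre of its underside; z up along its axis.
- drops_black: Brown glass bottle with a black cap, 33 mm diameter, 70 mm high, 0.05 kg, loose on the bench; fits either 39 mm hole. Best gripped about 48 mm above its underside. Origin: centre of its underside; z up along its axis.
- drops_white: Brown glass bottle with a white cap, 30 mm diameter, 62 mm high, 0.04 kg, loose on the bench; fits either 39 mm hole. Best gripped about 46 mm above its underside. Origin: centre of its underside; z up along its axis.
- cup: Smallest of the clear plastic cups, open upward, 59 mm across the rim, 42 mm across the base, 30 mm high, 0.015 kg, rigid, loose on the bench among the jars and bottles (two larger ones at the back stay there). Wall flares outward; can be gripped across the outside of the rim, 25 mm above its underside. Origin: centre of its underside; z up along its axis.
Not all that is in view belongs to the job. What is shaped like the drops_white but red or yellow is not meant. Leave any purple look-alike of the drops_black alone.

How it is judged:
By the outcome, as a careful person would: the job done as asked, in the order asked, and still so for the second after the job is handed in, with the robot touching nothing.
It also fails if it takes over 138 s, if anything falls off the work surface, if the arm or the gripper's body presses on something with over 40 N, if the wrist force passes 120 N, or if a joint passes its speed limit or range.

## Working session

There is one attempt and no reset: what is moved stays moved. The work goes in short steps, Python scripts to look and compute and a tool call to move; the robot and the scene stay as the last step left them, time stands still between calls to the robot, and variables do not carry over. Pictures are saved under pics/ and viewed, about 12 in all and at most 16, crops included, and the job is handed in when it is done.

Besides the shell and the picture viewer there is one more tool, called after "Emit:" as name([rows], argument=value, ...), one row to a line, values as JSON. jog_arm: Moves the arm, as the interface text tells. Its arguments: {"type":"object","properties":{"translation":{"type":"array"},"turn":{"type":"array"},"grip":{"type":"number"},"grip_force":{"type":"number"}},"required":["translation","turn"]}

```bash
ls; mkdir -p pics; cat > h.py <<'E'
import numpy as np, cv2
from workcell import manip
def ray(p,uv):
    K=p["mtx"];k=p["k1"]
    d=np.array([(uv[0]-K[0,2])/K[0,0],(uv[1]-K[1,2])/K[1,1]]);s=d.copy()
    for _ in range(30): s=d/(1+k*(s@s))
    T=np.array(p["pose"]);return T[:3,3],T[:3,:3]@np.array([s[0],s[1],1.])
def at_z(p,uv,z=0.):
    o,d=ray(p,uv);return o+d*(z-o[2])/d[2]
def proj(p,X):
    T=np.array(p["pose"]);c=T[:3,:3].T@(np.array(X)-T[:3,3]);s=c[:2]/c[2]
    s=s*(1+p["k1"]*(s@s));K=p["mtx"];return np.array([K[0,0]*s[0]+K[0,2],K[1,1]*s[1]+K[1,2]])
def save(p,n): cv2.imwrite("pics/"+n+".png",p["frame"][:,:,::-1])
E
python3 - <<'E'
from h import *
np.set_printoptions(precision=4,suppress=True)
o=manip.get_obs();print(manip.hold_point_z,{k:np.round(o[k],3) for k in o})
for c in ["scene","side"]:
    p=manip.camera(c);save(p,c+"0");print(c,p["pose"],p["mtx"],p["k1"])
    for n in ["rack","seed_jar","swab_pot","grit_jar","calcium_tub","drops_black","drops_white","cup"]:
        for r in manip.pinpoint(p,n)[:4]:
            print(n,np.round(r["confidence"],2),np.round(r["at"]),np.round(at_z(p,r["at"],0.006 if n in("seed_jar","swab_pot") else 0),3))
E
```

```text
pics
0.0187 {'clock': np.float64(0.0), 'joint_pos': array([ 1.161,  0.333, -0.065,  1.461,  0.022,  1.35 , -0.088]), 'joint_velocities': array([ 0.001,  0.001, -0.002,  0.   , -0.001, -0.001, -0.   ]), 'tau': array([ -0.   , -62.543,   0.049, -39.16 ,   0.016,   0.01 ,   0.   ]), 'position': array([ 0.236, -0.578,  0.231]), 'ee_rot': array([ 0.981,  0.192, -0.   , -0.001]), 'ft_force': array([ 0.526,  0.001, -0.   ]), 'torque': array([-0.069,  0.028,  0.004]), 'grip_width': np.float64(0.999)}
scene [[-0.4443 -0.6824  0.5805 -0.1025]
 [-0.8959  0.3345 -0.2924  0.4138]
 [ 0.0053 -0.65   -0.7599  0.8714]
 [ 0.      0.      0.      1.    ]] [[469.4093   0.     331.6998]
 [  0.     469.4093 198.2183]
 [  0.       0.       1.    ]] -0.05552561527769412
rack 0.61 [410. 162.] [ 0.584 -0.16   0.   ]
seed_jar 0.61 [365. 165.] [ 0.621 -0.046  0.006]
swab_pot 0.64 [432. 144.] [ 0.613 -0.25   0.006]
swab_pot 0.39 [262. 287.] [0.405 0.321 0.006]
grit_jar 0.92 [262. 285.] [0.413 0.318 0.   ]
calcium_tub 0.71 [323. 273.] [0.382 0.189 0.   ]
drops_black 0.82 [324. 192.] [0.588 0.086 0.   ]
drops_blac
[... 543 characters left out ...]
[336. 176.] [ 0.579 -0.137  0.   ]
seed_jar 0.85 [310. 181.] [ 0.633 -0.056  0.006]
seed_jar 0.44 [276. 264.] [0.492 0.319 0.006]
swab_pot 0.7 [345. 156.] [ 0.62  -0.284  0.006]
grit_jar 0.67 [305. 276.] [0.415 0.309 0.   ]
grit_jar 0.49 [273. 265.] [0.502 0.319 0.   ]
calcium_tub 0.57 [339. 250.] [0.392 0.185 0.   ]
calcium_tub 0.27 [346. 158.] [ 0.615 -0.281  0.   ]
drops_black 0.75 [299. 231.] [0.521 0.175 0.   ]
drops_black 0.74 [296. 209.] [0.585 0.096 0.   ]
drops_white 0.86 [243. 270.] [0.551 0.374 0.   ]
drops_white 0.85 [258. 254.] [0.559 0.309 0.   ]
drops_white 0.56 [273. 268.] [0.495 0.327 0.   ]
cup 0.97 [256. 303.] [0.462 0.433 0.   ]
cup 0.42 [344. 159.] [ 0.613 -0.268  0.   ]
```

View pics/scene0.png

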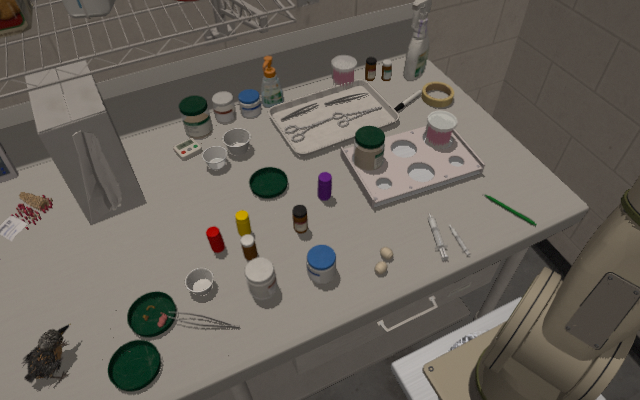

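View pics/side0.png

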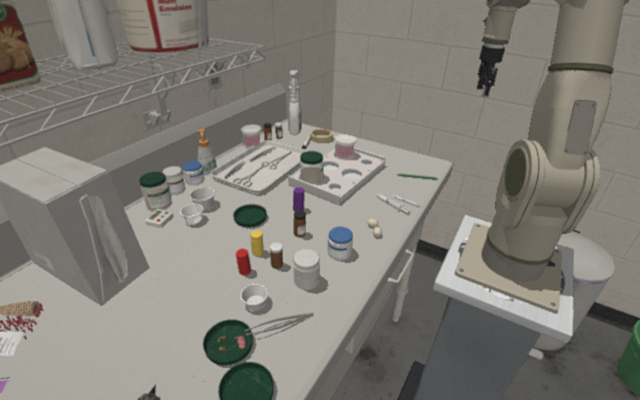

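The scene view shows grit jar (261,279), blue-lidded tub (321,265), black-cap bottle (300,219), white-cap bottle (249,248) and the small cup (200,282). The look-alikes are red (216,239), yellow (243,223) and purple (325,186). In the rack, the seed jar is at the +y end and the swabs at the -y end. The side view agrees.

```bash
cat >> h.py <<'E'
from scipy.optimize import least_squares
D=dict(grit_jar=(30,30,74),calcium_tub=(31,31,62),drops_black=(16.5,16.5,70),drops_white=(15,15,62),cup=(21,29.5,30),seed_jar=(38,38,98),swab_pot=(38.5,38.5,80))
A=np.linspace(0,2*np.pi,60)
def cyl(p,n,x,y,z0=0):
    rb,rt,h=np.array(D[n])/1000
    P=[proj(p,[x+r*np.cos(a),y+r*np.sin(a),z]) for r,z in((rb,z0),(rt,z0+h)) for a in A]
    P=np.array(P);return np.r_[P.min(0),P.max(0)]
def locate(pics,n,guess,z0=0):
    E=[]
    for p in pics:
        b=None
        for r in manip.outline_of(p,n):
            e=np.array(r["extent"],float);d=np.abs(e-cyl(p,n,*guess,z0)).max()
            if b is None or d<b[0]: b=(d,e,r["confidence"])
        if b and b[0]<25: E.append((p,b[1]))
    f=lambda v:np.concatenate([cyl(p,n,v[0],v[1],z0)-e for p,e in E])
    s=least_squares(f,guess,loss="soft_l1",x_scale=.01);return s.x,np.round(s.fun if 0 else f(s.x),1)
G=dict(grit_jar=(.413,.314),calcium_tub=(.388,.187),drops_black=(.517,.18),drops_white=(.492,.318),cup=(.463,.43),seed_jar=(.627,-.05),swab_pot=(.616,-.267))
E
python3 - <<'E'
from h import *
pics=[manip.camera(c) for c in("scene","side")]
for n in G:
    z=.006 if n in("seed_jar","swab_pot") else 0
    x,r=locate(pics,n,G[n],z);print(n,np.round(x,4),r)
p=pics[0];c=p["frame"][110:215,330:500,::-1];cv2.imwrite("pics/rack.png",cv2.resize(c,None,fx=4.5,fy=4.5,interpolation=cv2.INTER_CUBIC))
E
```

```text
grit_jar [0.4064 0.3205] [ 2.3 -1.1 -1.5  1.  -1.9 -1.4  1.4  1.4]
calcium_tub [0.3841 0.1939] [ 0.   1.4  0.5 -2.6 -1.  -0.4  0.3  2.3]
drops_black [0.5122 0.1846] [-0.6  0.8 -0.2 -1.1  0.6 -0.   0.3 -0.8]
drops_white [0.4917 0.3149] [-0.6 -1.6  0.2  1.2  0.2 -3.9  0.1  0.9]
cup [0.4667 0.4299] [-0.9  2.7  0.9 -0.4 -1.1 -5.8  0.5  0.3]
seed_jar [ 0.6241 -0.0572] [ 0.8 -1.7 -0.3  5.1  0.1 -2.2 -0.7  2.8]
swab_pot [ 0.6181 -0.2776] [-0.2 -2.   4.2  2.5 -0.6 -0.1 -0.7  2.6]
```

View pics/rack.png

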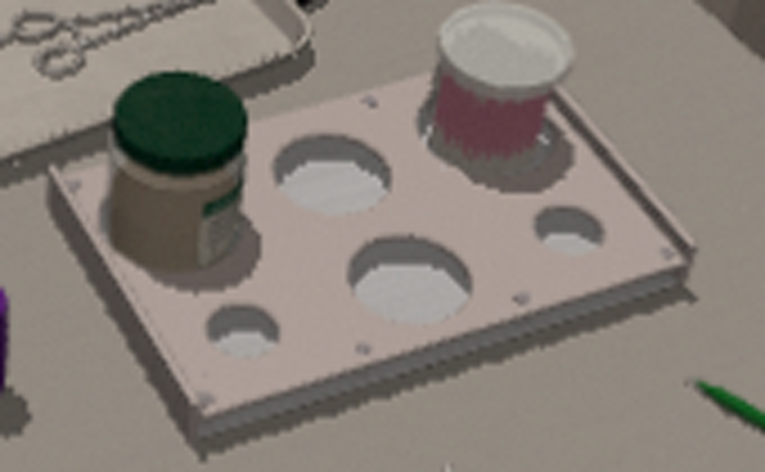

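Emit:
jog_arm([
  [40,40,10],
  [80,80,20],
  [120,120,20],
  [155,160,20],
  [190,200,20],
  [220,240,20],
  [235,275,20],
  [245,310,20],
  [255,345,20],
  [260,350,20],
  [260,350,20],
  [260,350,20],
], turn=[0,-4,-8,-12,-16,-20,-22,-22,-22,-22,-22,-22])

```text
clock: 2.7
position: [0.4986, -0.2221, 0.2517]
ee_rot: [1.0, 0.006, 0.001, -0.001]
ft_force: [0.0, -0.6, -0.3]
grip_width: 0.999
```

The rack crop shows four free holes, in crop pixels: back-middle (332,173), front-middle (410,279), front-left (242,330) and front-right (569,229).

```bash
cat > rack.py <<'E'
from h import *
H=dict(BM=(42,0,34),FM=(-50,0,34),FL=(-50,104,19.5),FR=(-50,-104,19.5),BL=(42,104,41),BR=(42,-104,41))
def hole(v,k):
    x,y,r=np.array(H[k])/1000;c,s=np.cos(v[2]),np.sin(v[2])
    return v[0]+c*x-s*y,v[1]+s*x+c*y,r
def box(p,v,k):
    x,y,r=hole(v,k);P=np.array([proj(p,[x+r*np.cos(a),y+r*np.sin(a),.024]) for a in A]);return np.r_[P.min(0),P.max(0)]
E
python3 - <<'E'
from rack import *
p=manip.camera("scene")
obs=dict(BM=(273,135,391,215),FM=(348,236,472,324),FL=(207,305,279,357),FR=(533,206,606,255))
O={k:(np.array(v)+.5)/4.5-.5+np.array([330,110]*2) for k,v in obs.items()}
f=lambda v:np.concatenate([box(p,v,k)-O[k] for k in O])
s=least_squares(f,[.58,-.155,0],x_scale=.01);v=s.x
print("rack",np.round(v,4),np.round(s.fun,1))
w=manip.camera("wrist");im=w["frame"][:,:,::-1].copy()
print(np.round(w["pose"],3))
for k in H:
    x,y,r=hole(v,k);print(k,round(x,4),round(y,4))
    cv2.polylines(im,[np.array([proj(w,[x+r*np.cos(a),y+r*np.sin(a),.024]) for a in A]).astype(int)],True,(0,255,0),1)
cv2.imwrite("pics/w1.png",im)
E
```

```text
rack [ 0.5748 -0.1549 -0.0708] [ 0.2 -0.2 -0.1 -0.1  0.2  0.  -0.1  0.1 -0.  -0.  -0.1  0.2  0.4  0.1
 -0.5 -0.1]
[[ 0.009 -0.953 -0.301  0.575]
 [-1.    -0.009 -0.003 -0.225]
 [ 0.     0.301 -0.954  0.396]
 [ 0.     0.     0.     1.   ]]
BM 0.6167 -0.1579
FM 0.525 -0.1514
FL 0.5323 -0.0476
FR 0.5176 -0.2551
BL 0.6241 -0.0541
BR 0.6094 -0.2616
```

View pics/w1.png

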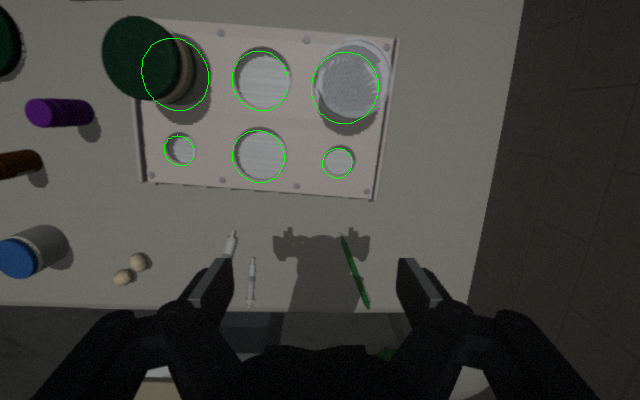

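The projected circles lie on all the visible hole rims in the wrist view, so the rack pose is good. I'll go to the loose items next.

Emit:
jog_arm([
  [-10,41,0],
  [-20,82,0],
  [-30,123,0],
  [-40,164,0],
  [-50,205,0],
  [-60,246,0],
  [-70,287,0],
  [-80,328,0],
  [-90,369,0],
  [-100,410,0],
  [-110,450,0],
  [-120,490,0],
], turn=[0,0,0,0,0,0,0,0,0,0,0,0])

```text
clock: 3.8
position: [0.3776, 0.2574, 0.2519]
ee_rot: [1.0, 0.001, 0.001, 0.0]
ft_force: [0.5, 0.8, -0.6]
grip_width: 1.001
```

Emit:
jog_arm([
  [0,25,0],
  [0,25,0],
  [0,25,0],
  [0,25,0],
], turn=[0,0,0,0])

```text
clock: 4.13
position: [0.3785, 0.2808, 0.2517]
ee_rot: [1.0, -0.0, 0.001, 0.001]
ft_force: [-0.8, -0.3, 0.1]
grip_width: 1.003
```

```bash
python3 - <<'E'
from h import *
o=manip.get_obs();print(o["clock"],o["position"],o["ee_rot"])
p=[manip.camera(c) for c in("scene","side","wrist")]
w=p[2];im=w["frame"][:,:,::-1].copy()
for n in list(G)[:5]:
    x,r=locate([w],n,G[n]);y,q=locate(p,n,G[n]);print(n,"wrist",np.round(x,4),r,"all",np.round(y,4),q)
    rb,rt,h=np.array(D[n])/1000
    for R,z in((rb,0),(rt,h)): cv2.polylines(im,[np.array([proj(w,[y[0]+R*np.cos(a),y[1]+R*np.sin(a),z]) for a in A]).astype(int)],True,(0,0,255),1)
cv2.imwrite("pics/w2.png",im)
E
```

```text
4.1333 [0.37851741 0.28077898 0.25171677] [ 9.99999650e-01 -1.28767961e-04  6.51485190e-04  5.08775638e-04]
grit_jar wrist [0.4064 0.3173] [ 1.  -0.7 -1.6  0.5] all [0.4063 0.3182] [ 0.4 -2.   2.   1.9 -4.1 -1.6  0.2  0.6  0.2 -0.6 -2.2  0.6]
calcium_tub wrist [0.3894 0.1936] [-5.  -1.7  1.6  1.8] all [0.3859 0.1888] [-1.1 -1.6  1.  -4.4 -1.4  4.1 -2.4 -0.1 -1.8  0.8  5.2  4.4]
drops_black wrist [0.5115 0.1827] [-3.9 -1.1  1.3  6. ] all [0.5116 0.1832] [-2.  -2.9  3.1 -0.6  0.9  0.4  0.2  4.4 -4.2 -1.1  0.9  6. ]
drops_white wrist [0.4967 0.3127] [-1.1 -1.   1.9  2. ] all [0.4965 0.3126] [-1.  -2.4  0.5  1.2 -1.  -0.8  2.   2.2]
cup wrist [0.4645 0.4323] [ 1.3  0.5 -1.7 -0.6] all [0.4647 0.4305] [-1.1  0.2 -0.   1.1 -4.6 -3.4  2.6  0.8  2.7  0.3 -0.4 -0.8]
```

View pics/w2.png

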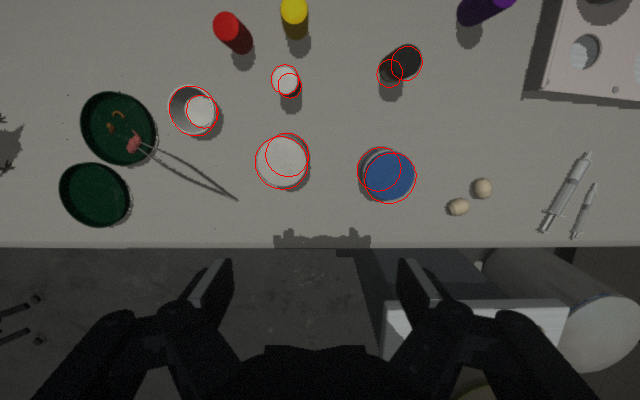

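Fits agree to about 2 mm. Grit jar next: descend and grip.

Emit:
jog_arm([
  [14,18,-30],
  [28,37,-60],
  [28,37,-100],
  [28,37,-140],
  [28,37,-175],
  [28,37,-205],
  [28,37,-222],
  [28,37,-223],
  [28,37,-223],
  [28,37,-223],
], turn=[0,0,0,0,0,0,0,0,0,0])

```text
clock: 6.12
position: [0.4062, 0.3201, 0.0302]
ee_rot: [1.0, 0.001, 0.002, -0.0]
ft_force: [0.1, -0.1, 0.3]
grip_width: 1.002
```

Emit:
jog_arm([
  [0,0,0],
  [0,0,0],
  [0,0,0],
  [0,0,0],
  [0,0,0],
  [0,0,0],
  [0,0,0],
  [0,0,0],
], turn=[0,0,0,0,0,0,0,0], grip=45, grip_force=30)

```text
clock: 6.78
position: [0.4071, 0.3205, 0.0319]
ee_rot: [1.0, 0.001, 0.003, -0.001]
ft_force: [-1.8, -2.4, 10.4]
grip_width: 0.686
```

Emit:
jog_arm([
  [0,0,30],
  [0,0,70],
  [0,0,110],
  [10,-20,145],
  [30,-50,165],
  [50,-85,170],
  [70,-120,170],
  [85,-155,170],
  [100,-190,170],
  [115,-225,170],
  [130,-260,170],
  [145,-295,170],
], turn=[0,0,0,0,0,0,0,0,0,0,0,0])

```text
clock: 7.78
position: [0.5526, 0.0235, 0.2027]
ee_rot: [1.0, 0.001, 0.003, -0.0]
ft_force: [1.7, 0.8, 0.5]
grip_width: 0.682
```

Emit:
jog_arm([
  [15,-35,0],
  [30,-70,0],
  [45,-105,0],
  [55,-140,0],
  [63,-165,0],
  [67,-180,0],
  [67,-183,0],
  [67,-183,0],
  [67,-183,0],
], turn=[0,0,0,0,0,0,0,0,0])

```text
clock: 8.53
position: [0.6196, -0.1574, 0.203]
ee_rot: [1.0, 0.002, 0.003, -0.001]
ft_force: [-0.1, 1.3, -1.8]
grip_width: 0.687
```

```bash
cat > held.py <<'E'
import sys
from h import *
n,dz=sys.argv[1],float(sys.argv[2])
o=manip.get_obs();t=o["position"];print(t,o["grip_width"])
for c in("scene","side"):
    p=manip.camera(c);save(p,f"held_{n}_{c}")
    x,r=locate([p],n,t[:2],t[2]-dz);print(c,np.round(x,4),"rel tcp",np.round(x-t[:2],4),r)
E
python3 held.py grit_jar .032
```

```text
[ 0.61956597 -0.15743844  0.2029892 ] 0.6867389122085551
scene [ 0.6185 -0.1525] rel tcp [-0.001   0.0049] [-0.1 -1.7  0.1  1.3]
side [ 0.6189 -0.1617] rel tcp [-0.0007 -0.0043] [-1.5 -0.9  1.4  0.5]
```

Emit:
jog_arm([
  [-2,0,-40],
  [-2,0,-75],
  [-2,0,-105],
  [-2,0,-125],
  [-2,0,-140],
  [-2,0,-150],
  [-2,0,-157],
  [-2,0,-162],
  [-2,0,-162],
], turn=[0,0,0,0,0,0,0,0,0])

```text
clock: 9.48
position: [0.6176, -0.1575, 0.0408]
ee_rot: [1.0, 0.002, 0.003, -0.001]
ft_force: [-0.5, 0.9, -0.6]
grip_width: 0.682
```

Emit:
jog_arm([
  [0,0,-2],
  [0,0,-4],
  [0,0,-4],
], turn=[0,0,0])

```text
clock: 9.73
position: [0.6186, -0.1576, 0.038]
ee_rot: [1.0, 0.002, 0.004, -0.0]
ft_force: [0.9, 0.3, 1.5]
grip_width: 0.682
```

Emit:
jog_arm([
  [0,0,0],
  [0,0,0],
  [0,0,0],
  [0,0,0],
  [0,0,30],
  [0,0,70],
  [0,0,110],
  [0,0,150],
  [0,0,170],
  [0,0,170],
], turn=[0,0,0,0,0,0,0,0,0,0], grip=73)

```text
clock: 10.57
position: [0.6209, -0.1576, 0.2142]
ee_rot: [1.0, 0.002, 0.009, 0.001]
ft_force: [-0.0, 0.1, 0.5]
grip_width: 0.856
```

```bash
cat > chk.py <<'E'
import sys
from rack import *
v=[.5748,-.1549,-.0708]
P=[manip.camera(c) for c in("scene","side","wrist")]
save(P[0],sys.argv[1]);o=manip.get_obs();print(o["clock"],np.round(o["position"],4))
for a in sys.argv[2:]:
    n,k=a.split(":");g=hole(v,k)[:2] if k in H else G[n]
    for z in ((.006,.016,.024) if k in H else (0,)):
        for q in (P[:2],P):
            x,r=locate(q,n,g,z);print(n,k,z,np.round(x,4),"d",np.round((x-g)*1000,1),"res",r,"rms",round(float(np.sqrt(np.mean(r**2))),2))
E
python3 chk.py s3 grit_jar:BM calcium_tub:-
```

```text
10.7167 [ 0.6181 -0.1575  0.2071]
grit_jar BM 0.006 [ 0.631  -0.1653] d [14.3 -7.4] res [ 1.4 -3.2 -0.4  0.1 -4.7  1.9  1.3  3.1] rms 2.48
grit_jar BM 0.006 [ 0.6192 -0.1577] d [2.5 0.2] res [ 1.3  0.3 -0.3  3.9 -3.   3.5  3.3  5.   0.3 -0.8 -0.1 -0. ] rms 2.5
grit_jar BM 0.016 [ 0.6227 -0.1579] d [ 6.  -0.1] res [ 1.  -3.5 -0.5  0.2 -3.7  0.6  2.5  2.1] rms 2.19
grit_jar BM 0.016 [ 0.6217 -0.1576] d [5.  0.3] res [ 1.1 -3.2 -0.4  0.5 -3.6  0.7  2.7  2.3 -0.9 -1.9  1.   1.2] rms 1.93
grit_jar BM 0.024 [ 0.6149 -0.1513] d [-1.8  6.6] res [ 0.7 -3.4 -0.5  0.7 -2.8 -0.3  3.7  1.5] rms 2.14
grit_jar BM 0.024 [ 0.6215 -0.1565] d [4.8 1.4] res [ 1.1 -5.5 -0.2 -1.5 -3.6 -1.3  2.8  0.4 -3.  -0.8  0.7  4.4] rms 2.68
calcium_tub - 0 [0.3833 0.1888] d [-4.7  1.8] res [ 0.2  1.5  0.9 -0.7 -0.2  3.1 -1.2 -0.2] rms 1.36
calcium_tub - 0 [0.3844 0.1895] d [-3.6  2.5] res [-0.4  1.3  0.3 -1.  -0.7  3.1 -1.7 -0.2 -0.3 -0.3  7.1  2.3] rms 2.45
```

Emit:
jog_arm([
  [-20,35,0],
  [-45,67,0],
  [-67,100,0],
  [-89,133,0],
  [-112,167,0],
  [-134,200,0],
  [-156,233,0],
  [-179,267,0],
  [-201,300,0],
  [-220,330,0],
  [-233,348,0],
  [-233,348,0],
], turn=[0,0,0,0,0,0,0,0,0,0,0,0], grip=85)

```text
clock: 12.72
position: [0.383, 0.1945, 0.2086]
ee_rot: [1.0, 0.005, 0.005, -0.0]
ft_force: [-0.7, 0.4, -0.1]
grip_width: 0.992
```

```bash
python3 - <<'E'
from h import *
o=manip.get_obs();print(o["position"],o["grip_width"])
w=manip.camera("wrist");save(w,"w4");print(locate([w],"calcium_tub",(.385,.191)))
s=manip.camera("scene")["frame"];b=cv2.resize(s[110:215,330:500],None,fx=3.5,fy=3.5,interpolation=cv2.INTER_CUBIC)
cv2.imwrite("pics/c4.png",np.vstack([b,np.zeros((1,b.shape[1],3),np.uint8)])[:,:,::-1])
E
```

```text
[0.38297583 0.19454095 0.20859989] 0.9920855059284601
(array([0.38693823, 0.18812222]), array([-3.3, -2.2,  3.2,  2.3]))
```

View pics/c4.png

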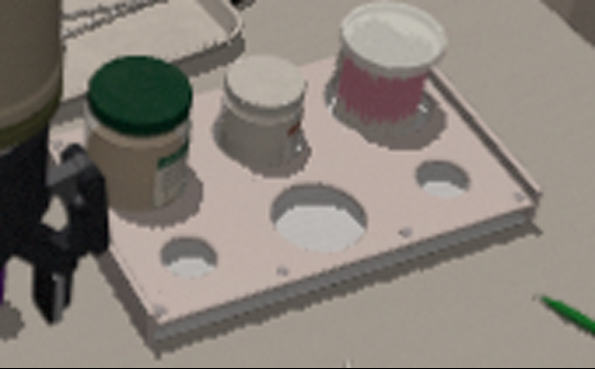

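The grit jar stands upright and sunk in the back-middle well (crop 263,115). Next is the tub.

Emit:
jog_arm([
  [3,-5,-40],
  [3,-5,-80],
  [3,-5,-115],
  [3,-5,-145],
  [3,-5,-168],
  [3,-5,-182],
  [3,-5,-183],
  [3,-5,-183],
  [3,-5,-183],
], turn=[0,0,0,0,0,0,0,0,0])

```text
clock: 13.62
position: [0.3899, 0.1846, 0.026]
ee_rot: [1.0, 0.001, 0.005, -0.0]
ft_force: [-0.3, -0.6, 0.8]
grip_width: 0.996
```

Emit:
jog_arm([
  [0,0,0],
  [0,0,0],
  [0,0,0],
  [0,0,0],
  [0,0,0],
  [0,0,0],
  [0,0,0],
  [0,0,0],
], turn=[0,0,0,0,0,0,0,0], grip=45)

```text
clock: 14.28
position: [0.3909, 0.1849, 0.0273]
ee_rot: [1.0, 0.001, 0.006, -0.0]
ft_force: [-1.8, -0.5, 9.1]
grip_width: 0.705
```

Emit:
jog_arm([
  [0,0,30],
  [0,0,70],
  [0,0,110],
  [10,-20,145],
  [25,-55,165],
  [38,-90,170],
  [50,-125,170],
  [64,-160,170],
  [78,-195,170],
  [92,-230,170],
  [106,-265,170],
  [120,-300,170],
], turn=[0,0,0,0,0,0,0,0,0,0,0,0])

```text
clock: 15.28
position: [0.5113, -0.1172, 0.198]
ee_rot: [1.0, 0.001, 0.007, 0.0]
ft_force: [0.5, 0.5, -0.4]
grip_width: 0.704
```

Emit:
jog_arm([
  [10,-25,0],
  [14,-36,0],
  [14,-36,0],
  [14,-36,0],
  [14,-36,0],
], turn=[0,0,0,0,0])

```text
clock: 15.7
position: [0.5252, -0.1515, 0.1983]
ee_rot: [1.0, 0.002, 0.007, -0.0]
ft_force: [-0.9, -0.8, -1.0]
grip_width: 0.701
```

```bash
python3 held.py calcium_tub .0273
```

```text
[ 0.52515275 -0.15153033  0.19827067] 0.7009702076896419
scene [ 0.5165 -0.151 ] rel tcp [-0.0086  0.0005] [-1.3  1.1  1.1 -1.1]
side [ 0.5142 -0.1513] rel tcp [-0.0109  0.0002] [ 1.2  0.1 -1.1 -0. ]
```

```bash
python3 - <<'E'
from h import *
t=manip.get_obs()["position"];P=[manip.camera(c) for c in("scene","side","wrist")]
ims=[]
for p in P:
    im=p["frame"][:,:,::-1].copy()
    for dx,col in((-.009,(0,0,255)),(-.004,(0,255,0))):
        for z in(0,.062): cv2.polylines(im,[np.array([proj(p,[t[0]+dx+.031*np.cos(a),t[1]+.031*np.sin(a),t[2]-.0273+z]) for a in A]).astype(int)],True,col,1)
    c=proj(p,[t[0],t[1],t[2]]).astype(int);print(c)
    x=min(max(c[0]-65,0),510);y=min(max(c[1]-60,0),280);ims.append(cv2.resize(im[y:y+120,x:x+130],None,fx=2,fy=3 if 0 else 2))
cv2.imwrite("pics/h5.png",np.hstack(ims))
E
```

```text
[432 117]
[355 124]
[313 260]
```

View pics/h5.png

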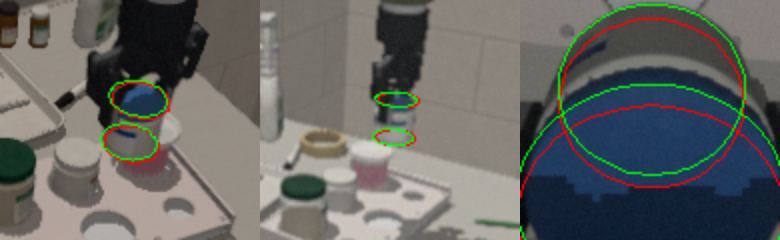

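```bash
python3 - <<'E'
from h import *
t=manip.get_obs()["position"];p=manip.camera("wrist")
for r in range(190,270,2): print(r,p["frame"][r,310:316].mean(0).astype(int),end=";")
print()
for dx in(-.010,-.008,-.006,-.004,-.002): print(dx,[round(proj(p,[t[0]+dx+.031,t[1],t[2]-.0273+z])[1],1) for z in(0,.048,.062)])
print([r["extent"] for r in manip.outline_of(p,"calcium_tub")][:2])
E
```

```text
190 [129 132 132];192 [133 137 136];194 [132 134 133];196 [129 131 131];198 [133 137 135];200 [129 133 132];202 [76 76 74];204 [71 70 68];206 [71 72 69];208 [73 73 70];210 [71 71 68];212 [73 72 71];214 [72 72 70];216 [72 72 69];218 [73 73 71];220 [72 73 70];222 [72 72 70];224 [74 73 70];226 [81 82 79];228 [121 119 115];230 [125 124 119];232 [122 121 116];234 [35 46 59];236 [25 37 55];238 [26 39 57];240 [26 44 67];242 [34 57 89];244 [ 40  64 100];246 [ 38  64 100];248 [ 38  63 100];250 [ 37  63 100];252 [35 63 98];254 [36 62 99];256 [34 61 97];258 [32 60 95];260 [32 60 96];262 [32 60 95];264 [32 59 95];266 [31 59 94];268 [30 57 91];
-0.01 [np.float64(211.1), np.float64(241.6), np.float64(254.8)]
-0.008 [np.float64(208.1), np.float64(237.7), np.float64(250.6)]
-0.006 [np.float64(205.1), np.float64(233.8), np.float64(246.3)]
-0.004 [np.float64(202.1), np.float64(229.9), np.float64(242.0)]
-0.002 [np.float64(199.0), np.float64(225.9), np.float64(237.6)]
[[251.2, 200.7, 378.2, 351.2]]
```

```bash
python3 - <<'E'
from h import *
n="calcium_tub";t=manip.get_obs()["position"];P=[manip.camera(c) for c in("scene","side","wrist")]
E=[]
for p in P[:2]:
    e=[(np.abs(np.array(r["extent"])-cyl(p,n,t[0]-.006,t[1],t[2]-.0273)).max(),r["extent"],r["confidence"]) for r in manip.outline_of(p,n)]
    e=min(e,key=lambda q:q[0]);print(np.round(e[1],1),e[2]);E.append(np.array(e[1]))
w=P[2]
def f(v,wr=1):
    x,y,z=t+v-[0,0,.0273]
    return np.r_[[cyl(p,n,x,y,z)-e for p,e in zip(P,E)][0],cyl(P[1],n,x,y,z)-E[1],wr*(proj(w,[x+.031,y,z])[1]-201.5),wr*(proj(w,[x+.031,y,z+.062])[1]-242)]
for wr in(1,0.05):
    s=least_squares(f,[0,0,0],args=(wr,),loss="soft_l1",x_scale=.01);print(np.round(s.x*1000,1),np.round(f(s.x,wr),1))
print(np.round(f(np.array([-.004,0,0])),1))
E
```

```text
[419.1  96.3 450.5 138.2] 0.61
[350.5 110.8 370.  134. ] 0.62
[-4.2 -2.5 -0.7] [-0.1  0.8  1.3 -1.3 -3.4 -0.8 -1.3  2.5  0.6 -0.2]
[-10.3   3.2   4.7] [-0.3  1.1  1.3 -0.7 -2.4 -1.6 -0.1  1.9  0.6  0.9]
[-1.   0.8  0.4 -1.3 -3.8 -0.8 -1.7  2.5  0.6  0.1]
```

The wrist edge rows and the joint fit agree that the tub sits 4 mm behind the TCP in x. The finger-occluded outlines caused the earlier outlier. I'll correct by +4 and lower.

Emit:
jog_arm([
  [4,0,-40],
  [4,0,-75],
  [4,0,-105],
  [4,0,-125],
  [4,0,-135],
  [4,0,-142],
  [4,0,-148],
  [4,0,-154],
  [4,0,-158],
  [4,0,-158],
], turn=[0,0,0,0,0,0,0,0,0,0])

```text
clock: 17.23
position: [0.5293, -0.1533, 0.0399]
ee_rot: [1.0, 0.001, 0.007, 0.0]
ft_force: [-0.0, -0.6, -0.4]
grip_width: 0.702
```

Emit:
jog_arm([
  [0,0,-3],
  [0,0,-6],
  [0,0,-7],
  [0,0,-7],
], turn=[0,0,0,0])

```text
clock: 17.57
position: [0.5296, -0.1534, 0.0335]
ee_rot: [1.0, 0.001, 0.007, 0.0]
ft_force: [-2.3, 0.5, 4.1]
grip_width: 0.7
```

Emit:
jog_arm([
  [0,0,0],
  [0,0,0],
  [0,0,0],
  [0,0,0],
  [0,0,35],
  [0,0,75],
  [0,0,115],
  [0,0,150],
  [0,20,170],
  [-5,50,175],
  [-10,85,175],
  [-10,85,175],
], turn=[0,0,0,0,0,0,0,0,0,0,0,0], grip=76)

```text
clock: 18.57
position: [0.5195, -0.0611, 0.2096]
ee_rot: [1.0, 0.005, 0.008, -0.001]
ft_force: [1.6, 1.7, -0.3]
grip_width: 0.891
```

Emit:
jog_arm([
  [-3,40,0],
  [-6,80,0],
  [-9,120,0],
  [-15,160,0],
  [-22,200,0],
  [-30,235,0],
  [-40,250,0],
  [-40,250,0],
  [-40,250,0],
], turn=[0,0,0,0,0,0,0,0,0], grip=60)

```text
clock: 19.32
position: [0.479, 0.1897, 0.2095]
ee_rot: [1.0, 0.006, 0.008, -0.001]
ft_force: [0.7, -1.5, -0.2]
grip_width: 0.704
```

```bash
cat > look.py <<'E'
import sys
from h import *
tag,n=sys.argv[1:3]
o=manip.get_obs();print(o["clock"],np.round(o["position"],4),o["grip_width"])
P=[manip.camera(c) for c in("scene","side","wrist")];w=P[2]
print("wrist",locate([w],n,G[n]));y,q=locate(P,n,G[n]);print("all",y,q)
im=w["frame"][:,:,::-1].copy();rb,rt,h=np.array(D[n])/1000
for R,z in((rb,0),(rt,h)): cv2.polylines(im,[np.array([proj(w,[y[0]+R*np.cos(a),y[1]+R*np.sin(a),z]) for a in A]).astype(int)],True,(0,0,255),1)
c=P[0]["frame"][110:215,330:500,::-1];c=cv2.resize(c,(640,395),interpolation=cv2.INTER_CUBIC)
im=im[:200]
cv2.imwrite(f"pics/{tag}.png",np.vstack([c,im]))
E
python3 look.py l6 drops_black
```

```text
19.3167 [0.479  0.1897 0.2095] 0.7036875586541927Traceback (most recent call last):
  File "look.py", line 6, in <module>
    print("wrist",locate([w],n,G[n]));y,q=locate(P,n,G[n]);print("all",y,q)
                  ~~~~~~^^^^^^^^^^^^
  File "h.py", line 30, in locate
    s=least_squares(f,guess,loss="soft_l1",x_scale=.01);return s.x,np.round(s.fun if 0 else f(s.x),1)
    return func(*args, **kwargs)
    vector_fun = VectorFunction(
        fun_wrapped,
    ...<6 lines>...
        workers=workers
    )
    self._update_fun()
    ~~~~~~~~~~~~~~~~^^
    self.f = self.fun_wrapped(xp_copy(self.x))
             ~~~~~~~~~~~~~~~~^^^^^^^^^^^^^^^^^
    return np.atleast_1d(self.fun(x))
                         ~~~~~~~~^^^
    return self.f(x, *self.args, **self.kwargs)
           ~~~~~~^^^^^^^^^^^^^^^^^^^^^^^^^^^^^^
  File "h.py", line 29, in <lambda>
    f=lambda v:np.concatenate([cyl(p,n,v[0],v[1],z0)-e for p,e in E])
               ~~~~~~~~~~~~~~^^^^^^^^^^^^^^^^^^^^^^^^^^^^^^^^^^^^^^^^
ValueError: need at least one array to concatenate
```

```bash
sed -i 's/    f=lambda v:np.conc/    if not E: return np.array(guess),"none"\n    f=lambda v:np.conc/' h.py; sed -i 's/drops_black=(.517,.18)/drops_black=(.512,.184)/;s/drops_white=(.492,.318)/drops_white=(.496,.3127)/;s/cup=(.463,.43)/cup=(.4645,.431)/' h.py
python3 look.py l6 drops_black
```

```text
19.5167 [0.4801 0.1875 0.2095] 0.7035308578351682
wrist (array([0.51684821, 0.18265915]), array([-1.1,  0.1,  1.1, -0. ]))
all [0.51591897 0.18254706] [-1.1 -5.8  1.5 -1.8 -1.9 -1.8 -2.5  1.1 -1.   0.9  1.2  0.9]
```

View pics/l6.png

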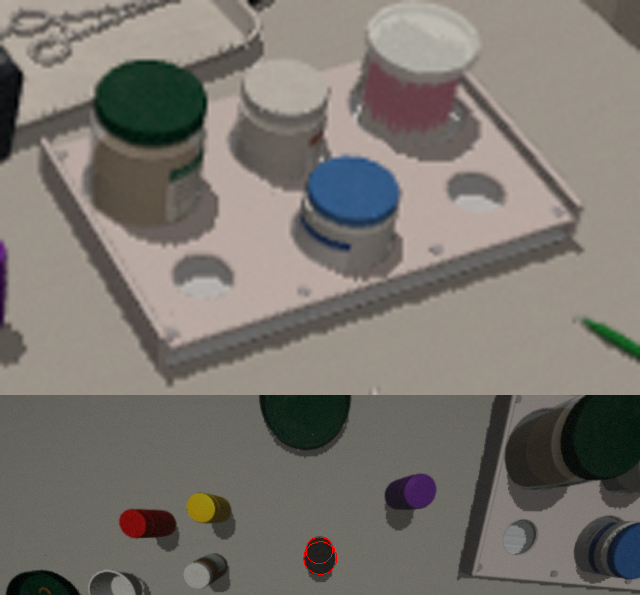

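The tub is seated in the front-middle well (351,215). The black-cap bottle is under the projected circle (320,551). Next I pick it.

Emit:
jog_arm([
  [18,-2,-20],
  [36,-5,-45],
  [36,-5,-80],
  [36,-5,-115],
  [36,-5,-145],
  [36,-5,-168],
  [36,-5,-180],
  [36,-5,-180],
  [36,-5,-180],
], turn=[0,0,0,0,0,0,0,0,0])

```text
clock: 20.62
position: [0.5158, 0.184, 0.0301]
ee_rot: [1.0, 0.005, 0.008, -0.001]
ft_force: [-0.1, 0.1, 0.3]
grip_width: 0.704
```

Emit:
jog_arm([
  [0,0,0],
  [0,0,0],
  [0,0,0],
  [0,0,0],
  [0,0,0],
  [0,0,0],
  [0,0,0],
  [0,0,0],
], turn=[0,0,0,0,0,0,0,0], grip=20)

```text
clock: 21.28
position: [0.5171, 0.1843, 0.0319]
ee_rot: [1.0, 0.005, 0.009, -0.001]
ft_force: [-0.6, -0.6, 6.3]
grip_width: 0.362
```

Emit:
jog_arm([
  [0,0,30],
  [0,0,70],
  [0,0,110],
  [2,-20,145],
  [4,-50,165],
  [6,-85,170],
  [9,-120,170],
  [11,-155,170],
  [13,-190,170],
  [15,-220,170],
  [15,-232,170],
  [15,-232,170],
], turn=[0,0,0,0,0,0,0,0,0,0,0,0])

```text
clock: 22.28
position: [0.532, -0.0516, 0.2025]
ee_rot: [1.0, 0.002, 0.01, -0.0]
ft_force: [0.7, -0.6, -0.2]
grip_width: 0.358
```

```bash
cat > held2.py <<'E'
import sys
from rack import *
n,dz,tag,k=sys.argv[1],float(sys.argv[2]),sys.argv[3],sys.argv[4]
R,h=D[n][1]/1000,D[n][2]/1000
t=manip.get_obs()["position"];print(t,"hole minus tcp mm",np.round((np.array(hole([.5748,-.1549,-.0708],k)[:2])-t[:2])*1000,1))
P=[manip.camera(c) for c in("scene","side","wrist")];ims=[]
for p,f in zip(P,(6,6,3)):
    for r in manip.outline_of(p,n)[:4]:
        e=np.array(r["extent"])
        if np.abs(e-cyl(p,n,t[0],t[1],t[2]-dz)).max()<40:
            s=least_squares(lambda v:cyl(p,n,t[0]+v[0],t[1]+v[1],t[2]-dz)-e,[0,0],loss="soft_l1",x_scale=.01);print(r["confidence"],e,np.round(s.x*1000,1),np.round(cyl(p,n,t[0]+s.x[0],t[1]+s.x[1],t[2]-dz)-e,1))
    im=p["frame"][:,:,::-1].copy();c=proj(p,t-[0,0,dz-h/2]).astype(int);w=200//f
    x=min(max(c[0]-w//2*1,0),640-w);y=min(max(c[1]-w,0),400-2*w)
    b=cv2.resize(im[y:y+2*w,x:x+w],None,fx=f,fy=f,interpolation=cv2.INTER_CUBIC)
    for z in(0,h): cv2.polylines(b,[np.array([(proj(p,[t[0]+R*np.cos(a),t[1]+R*np.sin(a),t[2]-dz+z])-[x,y])*f for a in A]).astype(int)],True,(0,255,0),1)
    ims.append(cv2.resize(b,(198,396)))
cv2.imwrite(f"pics/{tag}.png",np.hstack(ims))
E
python3 held2.py drops_black .0319 h7 FL
```

```text
[ 0.5320456  -0.05164177  0.20252739] hole minus tcp mm [0.2 4. ]
0.81 [384.1 109.3 402.1 145.7] [-5.3  2.8] [-0.4  0.7  0.4 -0.7]
0.6 [335.1 124.5 346.2 145.2] [-7.1  2.1] [-0.8 -5.1  0.8  1.3]
0.73 [283.5 218.6 347.6 333.2] [-1.3  4.2] [-5.1 -0.9  5.1  0.8]
```

View pics/h7.png

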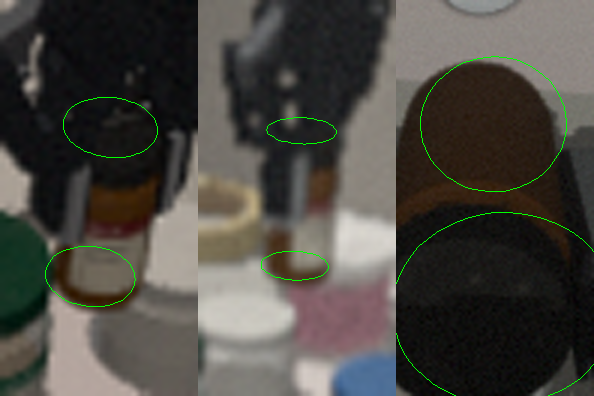

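Emit:
jog_arm([
  [1,2.5,0],
  [1,2.5,-30],
  [1,2.5,-65],
  [1,2.5,-95],
  [1,2.5,-120],
  [1,2.5,-130],
  [1,2.5,-135],
  [1,2.5,-137],
  [1,2.5,-137],
  [1,2.5,-137],
], turn=[0,0,0,0,0,0,0,0,0,0])

```text
clock: 23.42
position: [0.5342, -0.0435, 0.0667]
ee_rot: [1.0, 0.006, 0.011, -0.001]
ft_force: [0.4, -0.3, -0.5]
grip_width: 0.362
```

```bash
python3 held2.py drops_black .0319 h8 FL
```

```text
[ 0.53419262 -0.04346649  0.06666497] hole minus tcp mm [-1.9 -4.2]
0.81 [375.9 160.  387.3 187.9] [-8.2 11.4] [-3.  -1.5  2.1  1.2]
0.56 [290.2 188.6 302.7 212.1] [ 19.  181.6] [ 0.  -2.7 -0.1  1.6]
0.48 [330.1 160.4 339.5 186.4] [ 1.4 -2.5] [-1.2  0.5  1.1 -0.5]
0.7 [282.7 218.3 347.8 331.9] [-0.9 -0.4] [-4.7 -1.4  4.7  1.1]
```

View pics/h8.png

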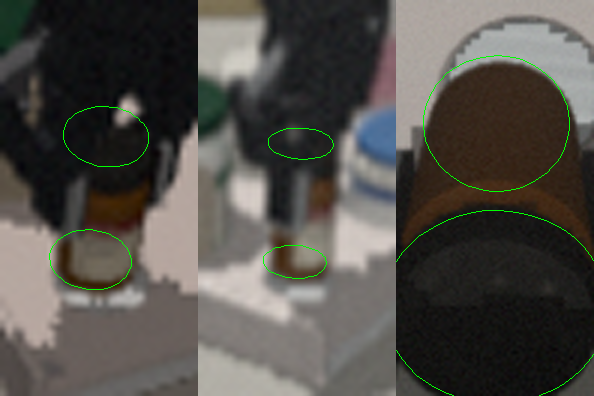

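Emit:
jog_arm([
  [-1,-4,0],
  [-1,-4,0],
  [-1,-4,0],
  [-1,-4,0],
  [-1,-4,0],
], turn=[0,0,0,0,0])

```text
clock: 24.13
position: [0.5324, -0.0476, 0.0656]
ee_rot: [1.0, 0.006, 0.01, -0.001]
ft_force: [-0.1, -0.3, -0.6]
grip_width: 0.356
```

```bash
cat > rim.py <<'E'
import sys
from rack import *
k,n,dz,tag=sys.argv[1],sys.argv[2],float(sys.argv[3]),sys.argv[4]
v=[.5748,-.1549,-.0708];t=manip.get_obs()["position"];x,y,r=hole(v,k)
w=manip.camera("wrist");b=w["frame"][:,:,::-1]
c=proj(w,[x,y,.024]).astype(int);x0,y0=c[0]-50,c[1]-50;f=5
b=cv2.resize(b[y0:y0+100,x0:x0+100],None,fx=f,fy=f,interpolation=cv2.INTER_CUBIC)
R=D[n][0]/1000
for X,Y,Z,q,col in((x,y,.024,r,(0,255,0)),(t[0],t[1],t[2]-dz,R,(0,0,255))):
    cv2.polylines(b,[np.array([(proj(w,[X+q*np.cos(a),Y+q*np.sin(a),Z])-[x0,y0])*f for a in A]).astype(int)],True,col,1)
cv2.imwrite(f"pics/{tag}.png",b);print(t,"hole-tcp mm",np.round((np.array([x,y])-t[:2])*1000,1))
E
python3 rim.py FL drops_black .0319 r9
```

```text
[ 0.53236617 -0.04761918  0.06564822] hole-tcp mm [-0.1 -0. ]
```

View pics/r9.png

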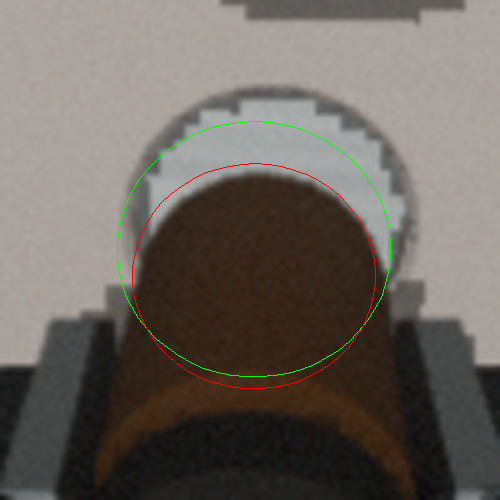

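The hole rim sits about 6 mm ahead (+x) and 1.5 mm to -y of the bottle in this same image. Scene and side fits also put the bottle about 6 mm behind the TCP. I'll correct, then lower in small steps.

Emit:
jog_arm([
  [3,-1,0],
  [6,-1.5,0],
  [6,-1.5,0],
  [6,-1.5,0],
  [6,-1.5,0],
], turn=[0,0,0,0,0])

```text
clock: 24.6
position: [0.5384, -0.049, 0.0656]
ee_rot: [1.0, 0.006, 0.01, -0.001]
ft_force: [0.3, 1.1, 0.0]
grip_width: 0.36
```

```bash
cat > rel.py <<'E'
from h import *
import sys
# edges in the wrist picture along the hole's middle column and a row
w=manip.camera("wrist");g=cv2.cvtColor(w["frame"],cv2.COLOR_RGB2GRAY).astype(int);print(manip.get_obs()["position"])
c,r0,r1=map(int,sys.argv[1:4]);print("col",c,[(r,g[r,c-1:c+2].mean().astype(int)) for r in range(r0,r1)])
for r in map(int,sys.argv[4:]): print("row",r,list(g[r,270:370:1]))
E
python3 - <<'E'
from rack import *
w=manip.camera("wrist");x,y,r=hole([.5748,-.1549,-.0708],"FL");print(proj(w,[x,y,.024]))
E
python3 rel.py 318 195 245 215 222
```

```text
[312.77005025 241.3744138 ]
[ 0.5383075  -0.04901662  0.06562057]
col 318 [(195, np.int64(140)), (196, np.int64(165)), (197, np.int64(167)), (198, np.int64(168)), (199, np.int64(168)), (200, np.int64(168)), (201, np.int64(168)), (202, np.int64(169)), (203, np.int64(167)), (204, np.int64(167)), (205, np.int64(167)), (206, np.int64(168)), (207, np.int64(163)), (208, np.int64(134)), (209, np.int64(110)), (210, np.int64(110)), (211, np.int64(160)), (212, np.int64(172)), (213, np.int64(175)), (214, np.int64(178)), (215, np.int64(177)), (216, np.int64(167)), (217, np.int64(130)), (218, np.int64(68)), (219, np.int64(44)), (220, np.int64(41)), (221, np.int64(42)), (222, np.int64(44)), (223, np.int64(43)), (224, np.int64(43)), (225, np.int64(44)), (226, np.int64(42)), (227, np.int64(44)), (228, np.int64(41)), (229, np.int64(42)), (230, np.int64(42)), (231, np.int64(42)), (232, np.int64(43)), (233, np.int64(44)), (234, np.int64(42)), (235, np.int64(40)), (236, np.int64(40)), (237, np.int64(43)), (238, np.int64(42)), (239, np.int64(40)), (240, np.int64(42)), (241, np.int64(43)), (242, np.int64(
[... 2335 characters left out ...]
6), np.int64(42), np.int64(41), np.int64(40), np.int64(39), np.int64(40), np.int64(44), np.int64(53), np.int64(75), np.int64(113), np.int64(161), np.int64(172), np.int64(170), np.int64(170), np.int64(172), np.int64(166), np.int64(119), np.int64(107), np.int64(120), np.int64(146), np.int64(160), np.int64(170), np.int64(168), np.int64(168), np.int64(169), np.int64(168), np.int64(169), np.int64(170), np.int64(168), np.int64(167), np.int64(167), np.int64(170), np.int64(168), np.int64(167), np.int64(166), np.int64(166), np.int64(169), np.int64(170), np.int64(170), np.int64(165), np.int64(171), np.int64(167), np.int64(169), np.int64(167), np.int64(165), np.int64(168), np.int64(168), np.int64(168)]
```

Bottle and hole are now centred in y (both at column 315.6) and in x (about 0.1 mm). Lowering.

Emit:
jog_arm([
  [0,0,-6],
  [0,0,-12],
  [0,0,-17],
  [0,0,-21],
  [0,0,-25],
  [0,0,-28],
  [0,0,-28],
  [0,0,-28],
], turn=[0,0,0,0,0,0,0,0])

```text
clock: 25.37
position: [0.5387, -0.0492, 0.0378]
ee_rot: [1.0, 0.006, 0.01, -0.001]
ft_force: [1.1, -1.0, 2.0]
grip_width: 0.356
```

Emit:
jog_arm([
  [0,0,0],
  [0,0,0],
  [0,0,0],
  [0,0,35],
  [0,0,75],
  [0,0,115],
  [0,0,150],
  [-4,25,170],
  [-8,60,172],
  [-12,100,172],
  [-17,140,172],
  [-22,180,172],
], turn=[0,0,0,0,0,0,0,0,0,0,0,0], grip=52)

```text
clock: 26.37
position: [0.5162, 0.1324, 0.21]
ee_rot: [1.0, 0.006, 0.01, -0.001]
ft_force: [1.5, -0.5, -0.4]
grip_width: 0.611
```

Emit:
jog_arm([
  [-5,35,0],
  [-10,75,0],
  [-15,115,0],
  [-20,150,0],
  [-22,175,0],
  [-24,182,0],
  [-24,182,0],
  [-24,182,0],
  [-24,182,0],
], turn=[0,0,0,0,0,0,0,0,0])

```text
clock: 27.12
position: [0.4929, 0.3125, 0.2098]
ee_rot: [1.0, 0.005, 0.011, -0.0]
ft_force: [-0.4, -0.2, -1.1]
grip_width: 0.613
```

```bash
python3 - <<'E'
from rack import *
o=manip.get_obs();print(o["clock"],o["position"],o["ee_rot"])
P=[manip.camera(c) for c in("scene","side","wrist")]
for n in("drops_white","cup"):
    for q in(P[:1],P[1:2],P[2:],P[:2]): print(n,*locate(q,n,G[n]))
x=hole([.5748,-.1549,-.0708],"FL")
for z in(.006,.015,.024): print(z,[np.round(q,4) if not isinstance(q,str) else q for q in locate(P[:2],"drops_black",x[:2],z)])
c=cv2.resize(P[0]["frame"][110:215,330:500,::-1],(640,395),interpolation=cv2.INTER_CUBIC)
cv2.imwrite("pics/l10.png",np.vstack([c,P[2]["frame"][:200,:,::-1]]))
E
```

```text
27.1167 [0.49294695 0.3125181  0.20983336] [ 9.99933899e-01  4.58738711e-03  1.05406224e-02 -2.22257832e-04]
drops_white [0.48995742 0.31168209] [-0.9 -0.   1.  -0. ]
drops_white [0.49364906 0.3137649 ] [-0.1 -2.9  0.1  1.8]
drops_white [0.4940405 0.3117457] [-3.8 -1.   3.8  0.8]
drops_white [0.49186287 0.3133147 ] [-1.9 -0.4 -0.  -0.4  0.6 -2.7  0.8  1.9]
cup [0.46672074 0.42642372] [-0.2  0.9  0.2 -0.8]
cup [0.46671168 0.43153461] [-1.2 -6.   1.2  1.5]
cup [0.46890285 0.43079809] [-0.2  0.9  0.2 -1.1]
cup [0.46722515 0.42750781] [-0.7  0.9 -0.4 -0.8 -0.1 -7.3  2.2  0.1]
0.006 [array([ 0.5428, -0.0637]), array([ 1.2, -4.5, -1.1,  2.3])]
0.015 [array([ 0.5363, -0.0511]), array([ 1.1, -4.9, -1. ,  2.4])]
0.024 [array([ 0.5299, -0.0385]), array([ 1. , -5.3, -0.9,  2.4])]
```

View pics/l10.png

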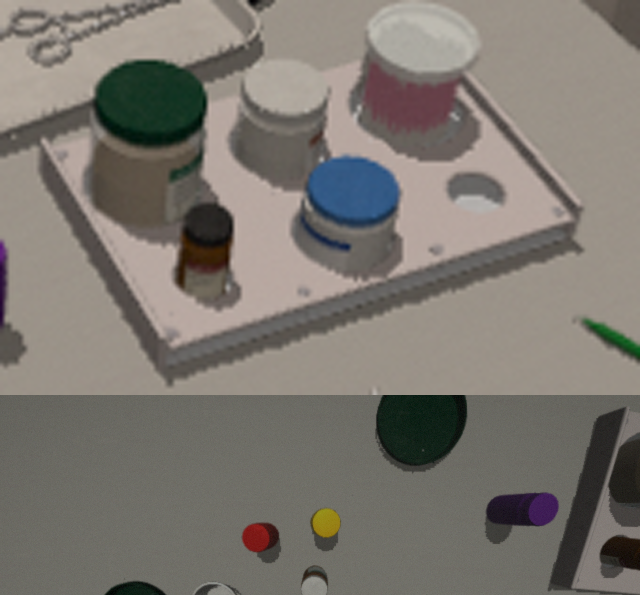

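The black-cap bottle stands in the front-left well (207,248), in front of the seed jar. Now the white-cap bottle at (314,583).

Emit:
jog_arm([
  [0,0,-40],
  [-1,0,-80],
  [-1,0,-115],
  [-1,0,-145],
  [-1,0,-168],
  [-1,0,-180],
  [-1,0,-181],
  [-1,0,-181],
  [-1,0,-181],
], turn=[0,0,0,0,0,0,0,0,0])

```text
clock: 28.82
position: [0.492, 0.3152, 0.0307]
ee_rot: [1.0, 0.006, 0.011, -0.001]
ft_force: [0.2, -0.0, 0.2]
grip_width: 0.607
```

Emit:
jog_arm([
  [0,0,0],
  [0,0,0],
  [0,0,0],
  [0,0,0],
  [0,0,0],
  [0,0,0],
  [0,0,0],
  [0,0,0],
], turn=[0,0,0,0,0,0,0,0], grip=18)

```text
clock: 29.48
position: [0.4932, 0.3158, 0.0326]
ee_rot: [1.0, 0.006, 0.013, -0.002]
ft_force: [0.5, -1.3, 8.1]
grip_width: 0.328
```

Emit:
jog_arm([
  [0,0,30],
  [0,0,70],
  [0,0,110],
  [0,-15,145],
  [2,-50,165],
  [4,-85,172],
  [6,-120,172],
  [8,-155,172],
  [10,-190,172],
  [12,-225,172],
  [14,-260,172],
  [16,-295,172],
], turn=[0,0,0,0,0,0,0,0,0,0,0,0])

```text
clock: 30.48
position: [0.5092, 0.0192, 0.2056]
ee_rot: [1.0, 0.006, 0.014, -0.002]
ft_force: [0.3, 0.6, -0.6]
grip_width: 0.334
```

Emit:
jog_arm([
  [1,-38,0],
  [2,-76,0],
  [3,-114,0],
  [4,-150,0],
  [6,-186,0],
  [8,-222,0],
  [9,-252,0],
  [10,-270,0],
  [10,-275,0],
  [10,-275,0],
  [10,-275,0],
  [10,-275,0],
], turn=[0,0,0,0,0,0,0,0,0,0,0,0])

```text
clock: 31.48
position: [0.5196, -0.254, 0.206]
ee_rot: [1.0, 0.007, 0.014, -0.002]
ft_force: [-0.7, -0.2, -0.0]
grip_width: 0.332
```

Emit:
jog_arm([
  [0,0,-30],
  [0,0,-65],
  [0,0,-95],
  [0,0,-120],
  [0,0,-133],
  [0,0,-137],
  [0,0,-137],
  [0,0,-137],
  [0,0,-137],
  [0,0,-137],
], turn=[0,0,0,0,0,0,0,0,0,0])

```text
clock: 32.32
position: [0.5206, -0.2543, 0.0706]
ee_rot: [1.0, 0.007, 0.015, -0.001]
ft_force: [0.6, 0.0, 0.7]
grip_width: 0.331
```

```bash
python3 rim.py FR drops_white .0326 r11; python3 rel.py 318 190 240 210 218 222 226 | sed 's/np.int64(\([0-9]*\))/\1/g'
```

```text
[ 0.52055245 -0.25434982  0.07058167] hole-tcp mm [-3.  -0.8]
[ 0.52013236 -0.25424644  0.0699972 ]
col 318 [(190, 123), (191, 122), (192, 123), (193, 123), (194, 121), (195, 122), (196, 123), (197, 122), (198, 123), (199, 121), (200, 122), (201, 120), (202, 110), (203, 86), (204, 81), (205, 106), (206, 127), (207, 129), (208, 131), (209, 130), (210, 129), (211, 128), (212, 129), (213, 122), (214, 66), (215, 35), (216, 36), (217, 58), (218, 71), (219, 74), (220, 74), (221, 75), (222, 76), (223, 73), (224, 76), (225, 76), (226, 73), (227, 72), (228, 75), (229, 75), (230, 74), (231, 63), (232, 46), (233, 50), (234, 47), (235, 38), (236, 30), (237, 29), (238, 30), (239, 32)]
row 210 [125, 125, 122, 123, 126, 123, 121, 121, 122, 127, 120, 123, 125, 125, 122, 123, 121, 123, 124, 122, 123, 125, 118, 124, 122, 128, 123, 119, 112, 90, 81, 78, 112, 119, 116, 120, 120, 127, 130, 128, 133, 131, 132, 129, 127, 130, 130, 131, 128, 130, 129, 128, 128, 129, 133, 130, 132, 131, 131, 131, 130, 131, 128, 91, 79, 79, 82, 83, 92, 109, 119, 122, 121, 124, 123, 120, 121, 124, 124, 122, 125, 124, 122, 122,
[... 776 characters left out ...]
, 76, 76, 78, 76, 76, 76, 72, 73, 74, 72, 75, 75, 74, 73, 75, 71, 57, 37, 42, 82, 119, 123, 124, 127, 120, 83, 70, 78, 87, 95, 120, 121, 119, 119, 123, 123, 122, 121, 121, 123, 120, 122, 120, 123, 120, 122, 121, 122, 122, 122, 124, 124, 119]
row 226 [120, 120, 122, 121, 121, 125, 121, 122, 121, 119, 122, 122, 122, 122, 124, 122, 122, 124, 122, 117, 107, 92, 84, 76, 78, 120, 130, 127, 90, 42, 31, 24, 27, 34, 58, 71, 68, 74, 72, 71, 70, 68, 74, 75, 75, 76, 76, 74, 74, 72, 75, 73, 77, 71, 72, 76, 73, 76, 74, 74, 73, 74, 72, 73, 72, 70, 67, 53, 47, 86, 122, 133, 131, 126, 84, 74, 74, 93, 113, 120, 120, 119, 119, 121, 120, 122, 121, 125, 120, 121, 122, 120, 120, 121, 123, 123, 124, 122, 120, 119]
```

View pics/r11.png

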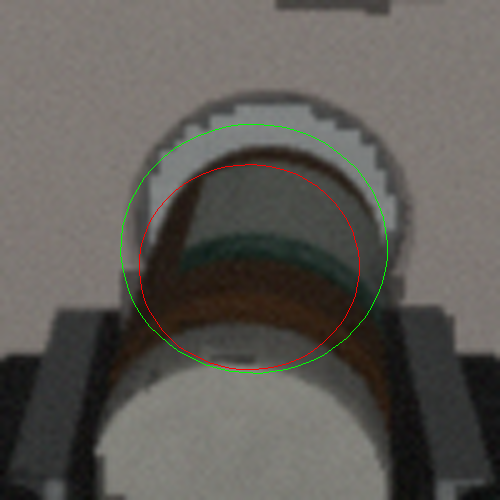

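Bottle and hole are centred in y (column about 318.4) and within 1 mm in x. Lowering.

Emit:
jog_arm([
  [0,0,-6],
  [-1,0,-12],
  [-1,0,-18],
  [-1,0,-23],
  [-1,0,-27],
  [-1,0,-30],
  [-1,0,-32],
  [-1,0,-32],
], turn=[0,0,0,0,0,0,0,0])

```text
clock: 33.08
position: [0.5195, -0.2547, 0.0384]
ee_rot: [1.0, 0.007, 0.015, -0.001]
ft_force: [-0.9, -0.2, 2.7]
grip_width: 0.334
```

Emit:
jog_arm([
  [0,0,0],
  [0,0,0],
  [0,0,0],
  [0,0,35],
  [0,0,75],
  [0,0,115],
  [0,0,150],
  [0,25,172],
  [0,60,176],
  [0,100,176],
  [0,140,176],
  [0,180,176],
], turn=[0,0,0,0,0,0,0,0,0,0,0,0], grip=48)

```text
clock: 34.08
position: [0.5192, -0.073, 0.2146]
ee_rot: [1.0, 0.006, 0.015, -0.001]
ft_force: [0.9, -0.2, 0.1]
grip_width: 0.561
```

Emit:
jog_arm([
  [0,40,0],
  [0,80,0],
  [0,120,0],
  [-5,160,0],
  [-10,200,0],
  [-15,240,0],
  [-20,280,0],
  [-25,320,0],
  [-30,360,0],
  [-35,400,0],
  [-40,440,0],
  [-45,475,0],
], turn=[0,0,0,0,0,0,0,0,0,0,0,0], grip=80)

```text
clock: 35.08
position: [0.4733, 0.4045, 0.2144]
ee_rot: [1.0, 0.007, 0.015, -0.001]
ft_force: [-0.1, 0.3, -0.4]
grip_width: 0.937
```

Emit:
jog_arm([
  [-3,20,0],
  [-6,28,0],
  [-6,28,0],
  [-6,28,0],
  [-6,28,0],
], turn=[0,0,0,0,0])

```text
clock: 35.5
position: [0.4681, 0.4312, 0.2143]
ee_rot: [1.0, 0.006, 0.015, -0.001]
ft_force: [-0.2, -0.9, 0.0]
grip_width: 0.934
```

```bash
python3 - <<'E'
from rack import *
o=manip.get_obs();print(o["clock"],o["position"],o["ee_rot"])
P=[manip.camera(c) for c in("scene","side","wrist")]
for q in(P[:1],P[1:2],P[2:]): print("cup",*locate(q,"cup",G["cup"]))
for q in(P[:1],P[1:2],P[:2]): print("seed",*locate(q,"seed_jar",(.624,-.054),.006))
p=P[0]
# lid: fit green region top ellipse box
for p in P[:2]:
    c=proj(p,[.624,-.055,.104]).astype(int);hsv=cv2.cvtColor(p["frame"],cv2.COLOR_RGB2HSV)
    m=cv2.inRange(hsv,(60,60,10),(95,255,140));m[:c[1]-30]=0;m[c[1]+30:]=0;m[:,:c[0]-35]=0;m[:,c[0]+35:]=0
    ys,xs=np.nonzero(m);b=np.array([xs.min(),ys.min(),xs.max()+1,ys.max()+1.])-.5
    def bx(v):
        Q=np.array([proj(p,[v[0]+.0365*np.cos(a),v[1]+.0365*np.sin(a),.104]) for a in A]);return np.r_[Q.min(0),Q.max(0)]
    s=least_squares(lambda v:(bx(v)-b)[:3],[.624,-.055],x_scale=.01);print("lid",s.x,(bx(s.x)-b).round(1),len(xs))
c=cv2.resize(P[0]["frame"][110:215,330:500,::-1],(640,395),interpolation=cv2.INTER_CUBIC)
cv2.imwrite("pics/l12.png",np.vstack([c,P[2]["frame"][:205,:,::-1]]))
E
```

```text
35.5 [0.46812572 0.43121781 0.21432706] [ 9.99863099e-01  5.97241529e-03  1.54192736e-02 -6.00036861e-04]
cup [0.46820171 0.42845432] [ 0.8 -0.8 -0.8  0.8]
cup [0.46696428 0.42786594] [-1.1 -0.5  1.1  0.4]
cup [0.46824259 0.43273451] [ 1.   1.7 -1.  -4.5]
seed [ 0.62933258 -0.05437375] [ 2.1 -3.3 -1.6  2.7]
seed [ 0.62862935 -0.06556783] [ 1.4 -5.  -1.4  2. ]
seed [ 0.62313428 -0.05291414] [ 2.7 -1.7 -0.8  4.5  0.6 -3.2 -1.9  4.3]
lid [ 0.62366062 -0.05355803] [  0.    0.   -0.  -11.9] 546
lid [ 0.74174812 -0.23365705] [  1.    0.1  -1.  -31. ] 201
```

View pics/l12.png

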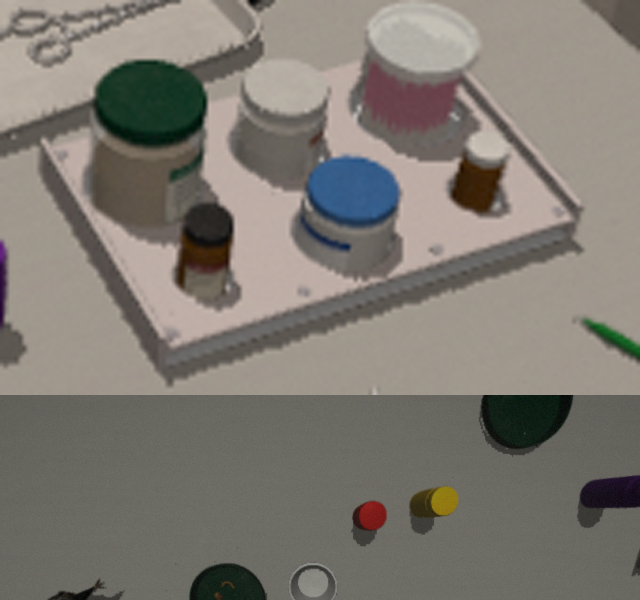

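The white-cap bottle is seated in the front-right well (482,172), and all four wells are filled. The green saucer is close to the cup in +y, so I turn the jaws about 70° to clear it and the tweezers.

Emit:
jog_arm([
  [0,0,0],
  [0,0,0],
  [0,0,0],
  [0,0,0],
  [0,0,0],
  [0,0,0],
  [0,0,0],
  [0,0,0],
  [0,0,0],
  [0,0,0],
  [0,0,0],
  [0,0,0],
], turn=[-7,-14,-21,-28,-35,-42,-49,-56,-63,-70,-70,-70], grip=72)

```text
clock: 37.0
position: [0.4674, 0.4303, 0.2116]
ee_rot: [0.945, -0.327, -0.006, 0.027]
ft_force: [1.4, -1.5, -3.3]
grip_width: 0.847
```

```bash
python3 - <<'E'
from h import *
from scipy.spatial.transform import Rotation as R
o=manip.get_obs();r=R.from_quat(o["ee_rot"]).as_matrix();print(o["position"],o["joint_pos"].round(2),"\njaw",r[:,1].round(3),"z",r[:,2].round(3),o["grip_width"])
P=[manip.camera(c) for c in("scene","side","wrist")]
for q in(P[:1],P[1:2],P[2:]): print("cup",*locate(q,"cup",G["cup"]))
w=P[2];im=w["frame"][:,:,::-1].copy();t=np.array([.468,.430]);u=r[:2,1]/np.linalg.norm(r[:2,1]);v=np.array([-u[1],u[0]])
for s in(1,-1):
    q=[t+s*u*a+v*b for a,b in((.036,-.011),(.051,-.011),(.051,.011),(.036,.011))]
    cv2.polylines(im,[np.array([proj(w,[*k,.01]) for k in q]).astype(int)],True,(0,0,255),1)
for R_,z in((.021,0),(.0295,.03)): cv2.polylines(im,[np.array([proj(w,[t[0]+R_*np.cos(a),t[1]+R_*np.sin(a),z]) for a in A]).astype(int)],True,(0,255,0),1)
cv2.imwrite("pics/w13.png",im)
E
```

```text
[0.46741115 0.43031075 0.2115683 ] [-1.6   0.71  1.24  1.45 -0.64  1.5  -2.6 ] 
jaw [-0.617 -0.785  0.056] z [-0.028 -0.048 -0.998] 0.8465600880123245
cup [0.46721721 0.42884563] [-0.2  1.4  0.2 -1.3]
cup [0.45953524 0.4352108 ] [ 1.1  0.5 -1.2 -0.4]
cup [0.46507143 0.43286556] [ 1.  -0.9 -1.   1. ]
```

View pics/w13.png

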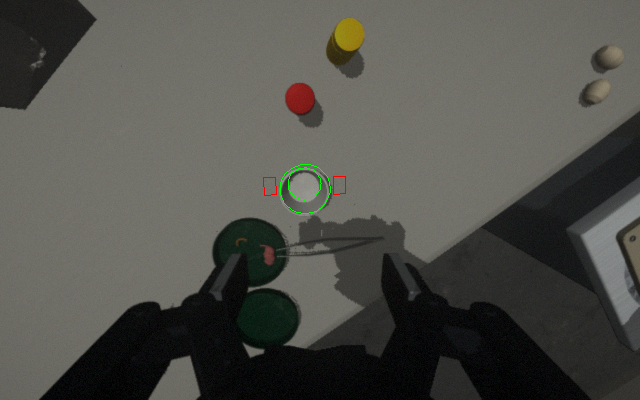

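Joint 7 stopped at its end, leaving the jaws at about 52°, and the finger footprints (269,186) and (339,185) are clear of saucer and tweezers. I'll back off the joint end a little and descend.

Emit:
jog_arm([
  [0,-1,-20],
  [0,-1,-50],
  [0,-1,-85],
  [0,-1,-120],
  [0,-1,-150],
  [0,-1,-175],
  [0,-1,-190],
  [0,-1,-199],
  [0,-1,-203],
  [0,-1,-203],
  [0,-1,-203],
], turn=[4,8,10,10,10,10,10,10,10,10,10])

```text
clock: 38.22
position: [0.468, 0.429, 0.0081]
ee_rot: [0.97, -0.241, -0.004, 0.028]
ft_force: [-0.5, 0.2, 0.0]
grip_width: 0.845
```

Emit:
jog_arm([
  [0,0,0],
  [0,0,0],
  [0,0,0],
  [0,0,0],
  [0,0,0],
  [0,0,0],
  [0,0,0],
], turn=[0,0,0,0,0,0,0], grip=45, grip_force=20)

```text
clock: 38.8
position: [0.4687, 0.4297, 0.0099]
ee_rot: [0.97, -0.241, -0.004, 0.028]
ft_force: [-0.7, -1.3, 7.8]
grip_width: 0.659
```

```bash
python3 - <<'E'
from h import *
from scipy.spatial.transform import Rotation as R
o=manip.get_obs();r=R.from_quat(o["ee_rot"]).as_matrix();print(o["clock"],o["position"],o["joint_pos"].round(2),"jaw",r[:,1].round(3),"z",r[:,2].round(3),o["grip_width"]*85.4,o["ft_force"])
P=[manip.camera(c) for c in("scene","side")]
for p in P: print("cup",*locate([p],"cup",G["cup"]))
E
```

```text
38.8 [0.46865591 0.42970681 0.00994343] [-1.52  0.87  1.03  1.63 -0.76  1.16 -2.35] jaw [-0.467 -0.883  0.055] z [-0.021 -0.052 -0.998] 56.23688028860352 [-0.69024241 -1.30973131  7.79568065]
cup [0.46137794 0.43169605] [-3.5  0.2  3.5 -0.2]
cup [0.46184866 0.42962307] [-0.6 -2.7  0.6  1.4]
```

Emit:
jog_arm([
  [0,0,15],
  [0,0,45],
  [0,0,85],
  [0,0,125],
  [0,0,160],
  [8,-15,185],
  [18,-40,195],
  [28,-70,195],
  [38,-105,195],
  [48,-140,195],
  [58,-175,195],
  [68,-210,195],
], turn=[0,0,0,0,0,0,0,0,0,0,0,0])

```text
clock: 40.0
position: [0.5371, 0.2177, 0.2065]
ee_rot: [0.97, -0.241, -0.003, 0.027]
ft_force: [1.1, 1.4, 0.1]
grip_width: 0.662
```

Emit:
jog_arm([
  [12,-35,0],
  [24,-70,0],
  [36,-105,0],
  [48,-140,0],
  [58,-175,0],
  [68,-205,0],
  [76,-235,0],
  [84,-258,0],
  [87,-272,0],
  [87,-273,0],
  [87,-273,0],
  [87,-273,0],
], turn=[0,0,0,0,0,0,0,0,0,0,0,0])

```text
clock: 41.0
position: [0.6241, -0.0545, 0.2073]
ee_rot: [0.97, -0.24, -0.003, 0.026]
ft_force: [0.1, 0.8, 0.1]
grip_width: 0.658
```

Emit:
jog_arm([
  [0,0,-20],
  [0,0,-45],
  [0,0,-60],
  [0,0,-60],
  [0,0,-60],
  [0,0,-60],
], turn=[0,0,0,0,0,0])

```text
clock: 41.5
position: [0.6247, -0.0539, 0.1486]
ee_rot: [0.97, -0.24, -0.003, 0.026]
ft_force: [0.7, -0.7, -0.1]
grip_width: 0.66
```

```bash
cat > cuprel.py <<'E'
from h import *
from scipy.spatial.transform import Rotation as R
o=manip.get_obs();t=o["position"];r=R.from_quat(o["ee_rot"]).as_matrix();print(o["clock"],t,o["joint_pos"].round(2),"z",r[:,2].round(3),o["grip_width"]*85.4)
for c in("scene","side"):
    p=manip.camera(c);z=t[2]-.0099
    for q in manip.outline_of(p,"cup")[:3]:
        e=np.array(q["extent"])
        s=least_squares(lambda v:cyl(p,"cup",v[0],v[1],z)-e,t[:2],loss="soft_l1",x_scale=.01)
        if np.linalg.norm(s.x-t[:2])<.05: print(c,q["confidence"],e,"rel mm",np.round((s.x-t[:2])*1000,1),np.round(cyl(p,"cup",*s.x,z)-e,1))
    l,_=locate([p],"seed_jar",(.624,-.054),.006);print("seed",l)
E
python3 cuprel.py
```

```text
41.5 [ 0.62469743 -0.05385755  0.14858911] [-0.79  0.65  1.11  1.59 -0.54  1.28 -1.65] z [-0.018 -0.05  -0.999] 56.32938806826811
scene 0.65 [360.8 115.4 371.3 133.4] rel mm [-10.5  19.5] [-7.5 -4.3  7.6  1.7]
seed [ 0.63211308 -0.06065292]
side 0.49 [305.7 134.3 319.1 148.8] rel mm [-5.4  4.9] [-2.9 -0.8  3.   0.6]
seed [ 0.6397855  -0.07216694]
```

Emit:
jog_arm([
  [-1,0,-10],
  [-1,0,-20],
  [-1,0,-28],
  [-1,0,-32],
  [-1,0,-33],
  [-1,0,-33],
], turn=[0,0,0,0,0,0])

```text
clock: 42.3
position: [0.6232, -0.0546, 0.1143]
ee_rot: [0.97, -0.241, -0.003, 0.026]
ft_force: [-0.6, 0.7, -0.0]
grip_width: 0.665
```

Emit:
jog_arm([
  [0,0,-1],
  [0,0,-2],
  [0,0,-2],
  [0,0,-2],
], turn=[0,0,0,0])

```text
clock: 42.63
position: [0.6239, -0.055, 0.1139]
ee_rot: [0.97, -0.241, -0.002, 0.026]
ft_force: [-4.0, 1.4, 16.1]
grip_width: 0.66
```

In contact with the lid (16 N). Relax, release and lift straight up.

Emit:
jog_arm([
  [0,0,0.5],
  [0,0,0.5],
  [0,0,0.5],
], turn=[0,0,0])

```text
clock: 42.88
position: [0.6238, -0.0549, 0.114]
ee_rot: [0.97, -0.241, -0.002, 0.026]
ft_force: [-0.2, 0.5, -0.2]
grip_width: 0.664
```

Emit:
jog_arm([
  [0,0,0],
  [0,0,0],
  [0,0,0],
  [0,0,0],
  [0,0,15],
  [0,0,40],
  [0,0,80],
  [0,0,110],
  [-20,20,120],
  [-50,50,120],
  [-80,80,120],
  [-110,110,120],
], turn=[0,0,0,0,0,0,0,0,0,0,0,0], grip=72)

```text
clock: 43.88
position: [0.5253, 0.0433, 0.2351]
ee_rot: [0.97, -0.241, -0.002, 0.027]
ft_force: [0.1, 0.6, 1.5]
grip_width: 0.844
```

Emit:
jog_arm([
  [-30,30,0],
  [-60,60,0],
  [-80,90,0],
  [-90,120,0],
  [-90,150,0],
  [-90,150,0],
], turn=[0,0,0,0,0,0])

```text
clock: 44.38
position: [0.4323, 0.201, 0.2362]
ee_rot: [0.971, -0.236, -0.003, 0.023]
ft_force: [-0.7, 1.0, -0.5]
grip_width: 0.84
```

```bash
python3 - <<'E'
from rack import *
o=manip.get_obs();print(o["clock"],o["position"],o["ft_force"])
P=[manip.camera(c) for c in("scene","side")]
for p in P: print("cup",*locate([p],"cup",(.624,-.054),.104))
print(*locate(P,"cup",(.624,-.054),.104))
im=[]
for p,(a,b,c,d) in zip(P,((95,215,330,500),(135,230,270,400))):
    b_=p["frame"][:,:,::-1].copy()[a:b,c:d];f=4 if len(im)==0 else 3
    b_=cv2.resize(b_,None,fx=f,fy=f,interpolation=cv2.INTER_CUBIC)
    if len(im)==0: cv2.polylines(b_,[np.array([(proj(p,[.6237+.0365*np.cos(t),-.0536+.0365*np.sin(t),.104])-[c,a])*f for t in A]).astype(int)],True,(0,255,0),1)
    im.append(b_)
W=im[0].shape[1];h=im[1].shape[0]
im[1]=im[1][:600-im[0].shape[0]] if 0 else cv2.resize(im[1],(int(im[1].shape[1]*.42),int(h*.42)))
c=np.zeros((600,W,3),np.uint8);c[:480]=im[0];c[480:480+im[1].shape[0],:im[1].shape[1]]=im[1];cv2.imwrite("pics/f.png",c)
E
```

```text
44.3833 [0.43229244 0.20097627 0.23623179] [-0.73401307  0.99888415 -0.50584567]
cup [ 0.61903974 -0.05594923] [-1.7 -0.7  1.7  0.6]
cup [ 0.624 -0.054] none
[ 0.61903974 -0.05594923] [-1.7 -0.7  1.7  0.6]
```

View pics/f.png

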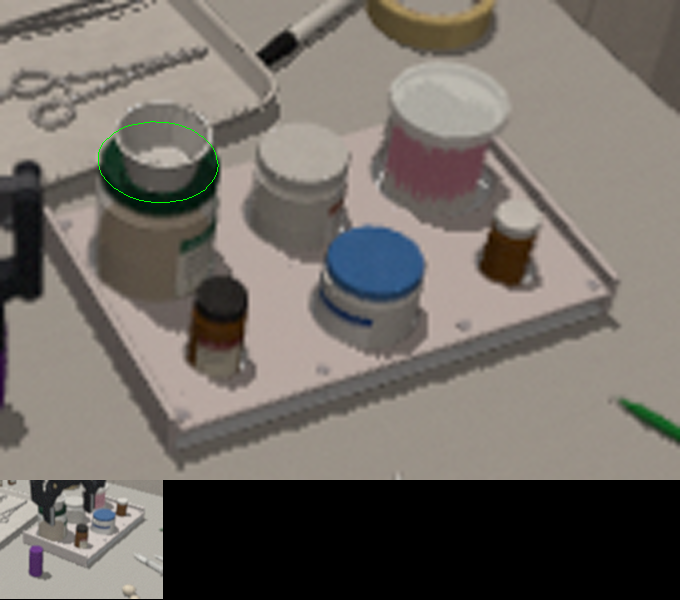

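The cup stands upright on the seed lid (163,148), about 5 mm or less from its centre. All four items are in their wells and the arm is clear.

```bash
python3 -c "
from workcell import manip
print(manip.hand_in())"
```

```text
the job is handed in; nothing more can be done
None
```

The rack is filled in the order you asked, and I handed the job in at about 44 s of the 138 s. It gave no verdict.

- **Placed:** the grit jar is in the back-middle well, with the blue-lidded tub in front of it. The black-cap bottle is in front of the seed jar, and the white-cap bottle in front of the swabs. The small cup is open side up on the seed jar's lid.
- **Last checks:** the final scene picture shows everything upright in its well, with the seed jar and swabs still in theirs. Each item was released at the height expected for standing on the lower deck. The readings while lowering and gripping stayed at about 16 N or less. The gripper is clear of everything.
- **Cup position:** one camera fit puts the cup about 5 mm off the lid's centre. The side camera's view was blocked by the arm, so I could not confirm it from there.
- **Measurement disagreements:**
  - The cameras disagreed by up to 6 mm on how the held tub and black-cap bottle sat in the gripper. I settled the bottle from a close wrist picture showing bottle and hole together, and the tub from wrist-view edges and a joint fit. Both went in with low force.
  - The fit of the grit jar's depth in its well was ambiguous, so I relied on the release height and the picture.
- **Joint 7:** it stopped at the end of its range while I turned for the cup, reading -2.60 against a limit of -2.6. I then backed it off. It left the tool tilted about 3°.

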